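# Seat the bench stone in the sloping sharpening stand

### The arm

A 7-joint arm with a two-finger parallel gripper is mounted at the origin on the work surface. World frame = base frame: x ahead of the robot, y to its left, z up, the work surface at z = 0. Lengths are in m, angles in rad, forces in N, time in s.
With the tool pointing down it reaches from about 0.425 to 0.875 m from the base axis. Payload 4.7 kg.
Tool frame: the origin (TCP) lies on the centre line of the jaws, within the pads' length; the fingertips stand ahead of it and the grasp point (between the pads) lies 2 mm behind it (nose_length is the z of the fingertips in the tool frame, in m); z points along the fingers, y is the line along which they close (so a half turn about z gives the same grasp; the last joint's range is limited). The gripper opens to 87 mm and grips with 3 to 60 N. Pads are 19 mm wide; open, the fingers measure 117 mm over their backs; the gripper's body (75 mm by 190 mm) begins 51 mm behind the grasp point.
Start: joints at [-1.212, 0.321, -0.07, 1.45, 0.023, 1.371, -0.057], TCP at [0.22, 0.612, 0.205] pointing down, gripper open.
Joint ranges: [-2.86, 2.86], [-0.3, 2.09], [-1.38, 1.24], [0.06, 2.45], [-1.56, 4.7], [0.09, 2.05], [-2.69, 2.69]. Speed limits (rad/s): [2.57, 2.57, 3.14, 3.14, 3.14, 3.14, 3.14].

### API

Orientations are given as a rotation vector (axis times angle).
In Python, from bench import * gives the robot as it stands.
- The arm moves only by the tool send_rows, never from a script. Its arguments are lists of equal length, an entry for each row: "xyz": the shift along the tool's x, y, z in mm, a list of three; "dr": the turn, a rotation vector about the tool's x, y, z in rad, a list of three. A call has exactly 10 rows; each row is the pose to reach, as a shift and turn from the pose commanded when the call began, along the tool's axes at that moment; what a row does not reach only later rows make up. A row lasts 1/12 s, in which the tool goes at most 41.7 mm and 7.16 degrees, less where a joint would pass 70% of its speed; a pose out of reach is approached as far as the arm can. A call with a gripper value outside its range is refused whole. "jaw" is the finger opening in mm, from 0 to 87, set as the call begins (left out, the last holds). The fingers move at their own pace and stop on an object; "grip_force" is the grip in N (left out, the last holds). Time passes only in rows, so rows that repeat a pose let the fingers close, or fill a call up. It gives the time, the measured TCP pose, the force, the opening and the grip force at its end, in the units of the state.
- get_state(): the state, without advancing time (a new reading comes with each control period).
- get_image(name): name is "scene" or "top" or "wrist"; returns the picture (480x640x3 uint8, red, green, blue); there is no depth.
- calibration(name): a dict with "vfov" (degrees; the focal length in pixels is half the picture's height over the tangent of half this angle, whatever the lens; pixels are square), "cx", "cy" (the principal point, pixels), "k1" (the pictures are not rectified: a ray, as slopes to the right and down, at radius r is drawn at 1 + k1 r^2 times it, then the intrinsics apply), "rvec" (rotation vector, rad) and "tvec" (3), from world to camera coordinates, as OpenCV has them; the wrist camera has in their place "hand_eye" (4x4, takes a point from camera to tool coordinates, whose origin is the TCP and whose axes are the flange's). Camera axes: x right, y down, z forward; pixel columns grow to the right and rows downward; lengths in m; the calibration is good to about 2 mm. A picture is of the moment at which its call begins: read the wrist's pose just before it. calibration takes no time and is no camera call.
- close_job(): hands the job in; it is judged then, once.
The state is a dict: "time": time; "joint_positions": joint angles; "qd": joint speeds; "joint_torque": joint torques, N m; "position": TCP position; "tool_rot": TCP orientation; "ft_force": force on the tool from outside, world axes, zero at the start; "torque": the same for the moment, N m; "grip_width": opening from 0.0 (shut) to 1.0 (fully open); "grip_force": force on a finger pad.
Only numpy, scipy, OpenCV 4.12 (cv2) and the standard library are available. Lean on these libraries where they do the work, as an engineer would, in place of code of your own. Each camera call takes 0.05 s, during which the arm holds its last target. There are 200 camera calls.

### The job

Put the sharpening stone that has a tongue at each end into the sloping sharpening stand, ready for honing: hook one tongue under the sprung jaw at the top and push it back, lower the other end in behind the fixed lip, and let the spring drive the stone fully home, lying flat on the bed and caught under both lips, grit side up. The stone is brittle, so do not drop, bang or force it, and leave the other things on the bench where they are.

Things in the scene. Friction and masses are not known exactly. Their poses are not given: they have to be found in the camera images.
- stone: the stone to seat: grey slab 150 x 50 x 16 mm on a black base 7 mm thick (23 mm high in all, 0.25 to 0.45 kg). At each end the base has a tongue 34 mm wide, 7 mm thick, sticking out 12 mm: 174 mm long over the tongues; both ends alike. Starts flat on the bench, base down. Origin: centre of the underside; x along its length, y across the 50 mm width, z out of the grit face
- bed: bed of the sloping stand: a 42 mm wide aluminium bar sloping 30 degrees, low end roughly towards the robot, so fingers have room beside it. Origin: on the bed's face, where the centre of the stone's underside lies when home, 92 mm above the bench; x uphill along the bed, y across, z square out of the face. Between the lips it is too short to lay the stone straight in, even with the jaw fully back
- stand: wooden foot of the sloping stand, 250 x 90 x 18 mm, screwed to the bench, with a post that carries the bed; it cannot move. Origin: centre of its underside; x as the bed's seen from above, z up. The highest point of the stand is 170 mm above the bench
- low_stop (a point): foot of the fixed steel stop's end face at the low end, on the bed's face, mid-width (bed x = -87 mm). Its square lip reaches 6 mm uphill from that face, from 10 mm above the bed's face (underside) to 15 mm (top); side cheeks 40 mm apart, 52 mm wide over all. Axes as the bed's
- jaw_face (a point): foot of the sprung jaw's pushing face at the high end, on the bed's face, mid-width; at bed x = 82 mm when relaxed, moves with the jaw. The jaw's square lip reaches 8 mm downhill from that face, 10 to 15 mm above the bed's face; side cheeks 40 mm apart, 52 mm wide over all. A tongue fits under the lip with the stone up to 10 degrees flatter than the bed. Axes as the bed's
- jaw (a joint): travel of the sprung jaw, m: 0 relaxed, grows uphill to a hard stop at 0.015; 0.005 with the stone home between both stops. The low tongue gets past the fixed lip only while the jaw is at 0.011 or more (upper tongue against the jaw). The spring pushes downhill with 5 N at 0, 7.5 N at 0.005, 12.5 N at 0.015
- plain_stone: loose plain sharpening stone, a bare 170 x 50 x 24 mm grey block with no base and no tongues; does not fit the stand. Origin: centre of its underside. Bystander
- strop: loose leather-faced strop paddle, 150 x 45 x 20 mm block plus a 60 mm handle on its +x end. Origin: centre of its underside. Bystander
- gouge_wide: loose carving gouge lying on the bench, 115 mm handle (24 mm thick) towards -x, 115 mm steel shank and 20 mm wide blade towards +x; origin at the ferrule, underside. Bystander
- gouge_narrow: loose carving gouge lying on the bench, 105 mm handle (24 mm thick) towards -x, 115 mm steel shank and 8 mm wide blade towards +x; origin at the ferrule, underside. Bystander
- tin: loose round metal tin, 66 mm across, 30 mm high. Origin: centre of its underside. Bystander
- mallet: loose round carver's mallet standing on its head, 88 mm across at the foot, 225 mm tall. Origin: centre of its underside. Bystander
- moulding: loose half-carved wooden moulding, 210 x 60 mm, 32 mm high. Origin: centre of its underside. Bystander
Things that resemble listed ones, but are neither listed nor needed, are in the scene too. Leave any blue or purple look-alike of the stone alone.

How it is judged:
On the way:
1. the stone, off the bench, pushes the sprung jaw back under its lip (value of joint jaw above 0.008 m and contact force between stone and bed above 2 N), for 0.1 s.
At the end, for the whole second after the job is handed in: The stone lies flat on the bed, grit side up, both tongues under the lips, released and at rest: its underside centre within 3.5 mm of the bed's origin along the bed and in height and 5 mm across, faces within 0.04 rad, lengths within 0.05 rad, the jaw at 2 to 8 mm travel (x of stone in the frame of bed between -0.0035 and 0.0035 m and y of stone in the frame of bed between -0.005 and 0.005 m and z of stone in the frame of bed between -0.003 and 0.0035 m and value of joint jaw between 0.002 and 0.008 m and angle between the z axis of stone and the z axis of bed, either way round below 0.04 rad and angle between the x axis of stone and the x axis of bed, either way round below 0.05 rad and angle between stone's own z axis and vertical below 0.8 rad and linear speed of stone below 0.01 m/s); the robot touches nothing.
It fails at once if the stone is banged or forced against the stand (over 120 N) (contact force between stone and bed above 120 N).
It fails at once if another thing on the bench is pushed more than 30 mm from its place (distance of any of plain_stone, strop, gouge_wide, gouge_narrow, tin, mallet, moulding from where it was at the start of the episode above 0.03 m).
It also fails if it takes over 48 s, if anything falls off the work surface, if the arm or the gripper's body presses on something with over 40 N, if the wrist force passes 120 N, or if a joint passes its speed limit or range.

## Working session

There is one attempt and no reset: what is moved stays moved. The work goes in short steps, Python scripts to look and compute and a tool call to move; the robot and the scene stay as the last step left them, time stands still between calls to the robot, and variables do not carry over. Pictures are saved under pics/ and viewed, at most 10 in all, crops included, and the job is handed in when it is done.

Besides the shell and the picture viewer there is one more tool, called after "Request:" by a JSON object that holds its "method" and its "body". send_rows: Moves the arm, as the interface text tells. Its arguments: {"type":"object","properties":{"xyz":{"type":"array"},"dr":{"type":"array"},"jaw":{"type":"number"},"grip_force":{"type":"number"}},"required":["xyz","dr"]}

```bash
ls; mkdir -p pics
python3 - <<'E'
from bench import *
import cv2,numpy as np
s=get_state();print(s)
for n in("scene","top","wrist"):
    c=calibration(n);print(n,c)
    im=get_image(n);cv2.imwrite(f"pics/{n}0.png",im[...,::-1])
E
```

```text
pics
{'time': 0.0, 'joint_positions': array([-1.21189308,  0.3218055 , -0.07008412,  1.45166877,  0.02261759,
        1.37078172, -0.05689182]), 'qd': array([-1.44366173e-03, -2.01573428e-04,  1.41475315e-03, -8.05419796e-05,
        7.35624853e-04,  1.07398091e-03,  8.28257705e-04]), 'joint_torque': array([ 2.11532688e-04, -4.91288924e+01, -4.03726939e-01, -3.12526703e+01,
       -6.40363223e-02,  4.37287556e-02,  1.45186282e-04]), 'position': array([0.21956719, 0.6111787 , 0.20417603]), 'tool_rot': array([-5.38836444e-01, -3.09482539e+00,  2.92904591e-03]), 'ft_force': array([-0.54230717,  1.4664878 , -0.20208624]), 'torque': array([0.03527935, 0.01394005, 0.02369508]), 'grip_force': 0.0, 'grip_width': 0.9999076613609158}
scene {'vfov': 42.624644706273486, 'cx': 333.5816548335115, 'cy': 237.43944806014736, 'k1': 0.023733326156618773, 'rvec': array([ 0.90726364,  2.67994416, -0.84529346]), 'tvec': array([ 0.38792469, -0.17535092,  1.65645554])}
top {'vfov': 45.057176407312376, 'cx': 315.1644714649483, 'cy': 247.15319180665225, 'k1': -0.029996422429911303, 'rvec': array([ 2.17158594, -2.2127386 ,  0.10127185]), 'tvec': array([-0.01674253,  0.51865898,  1.39260788])}
wrist {'vfov': 61.14989349556409, 'cx': 322.3686170562537, 'cy': 241.8570765334413, 'k1': -0.01798057172725215, 'hand_eye': array([[-7.28302832e-05, -9.69409584e-01, -2.45448676e-01,
         6.71260073e-02],
       [ 9.99999992e-01, -4.61842218e-05, -1.14316588e-04,
         3.41033608e-04],
       [ 9.94837403e-05, -2.45448683e-01,  9.69409580e-01,
        -1.79931719e-01],
       [ 0.00000000e+00,  0.00000000e+00,  0.00000000e+00,
         1.00000000e+00]])}
```

View pics/top0.png

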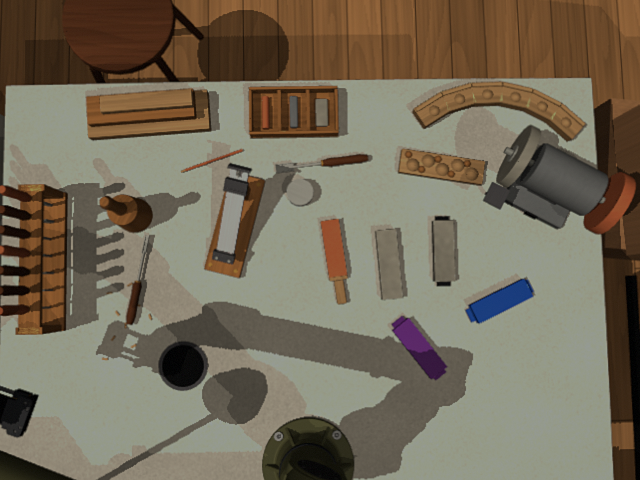

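View pics/scene0.png

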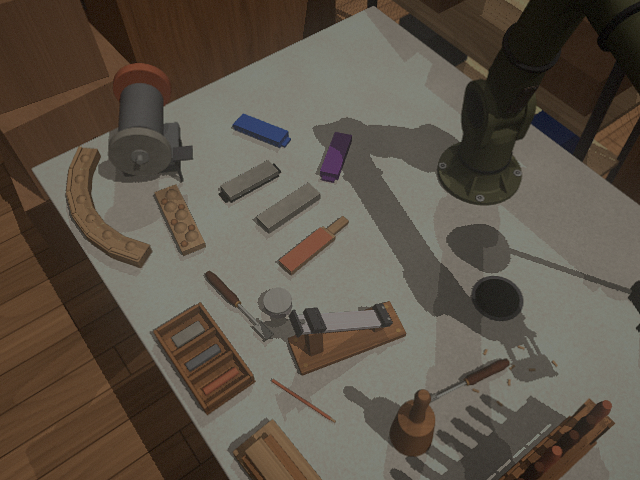

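Candidates (top view): tongued grey stone at (444,250), with black tongues at both ends; plain grey block at (390,263), no tongues; blue look-alike at (500,300); purple at (420,347). There are also small stones in the tray at (295,110). I choose (444,250), which is at (250,181) in the scene view. The stand is at (235,225), with the jaw at the top (237,172) and the fixed stop at (222,255).

```bash
cat > h.py <<'E'
from bench import *
import cv2,numpy as np
from scipy.spatial.transform import Rotation as R
def cam(n,s=None):
    c=calibration(n);f=240/np.tan(np.radians(c["vfov"]/2))
    if n=="wrist":
        T=np.eye(4);T[:3,:3]=R.from_rotvec(s["tool_rot"]).as_matrix();T[:3,3]=s["position"]
        T=T@np.array(c["hand_eye"]);Rc,o=T[:3,:3],T[:3,3]
    else:
        Rw=R.from_rotvec(c["rvec"]).as_matrix();Rc=Rw.T;o=-Rc@np.array(c["tvec"])
    K=np.array([[f,0,c["cx"]],[0,f,c["cy"]],[0,0,1]]);return K,np.array([c["k1"],0,0,0.]),Rc,o
def ray(C,p):
    K,d,Rc,o=C
    q=cv2.undistortPoints(np.array([[p]],float),K,d)[0,0]
    v=Rc@np.array([q[0],q[1],1]);return o,v/np.linalg.norm(v)
def onz(C,p,z):
    o,v=ray(C,p);return o+v*(z-o[2])/v[2]
def proj(C,P):
    K,d,Rc,o=C
    r=cv2.Rodrigues(Rc.T)[0];return cv2.projectPoints(np.array(P,float).reshape(-1,1,3),r,-Rc.T@o,K,d)[0][:,0]
def tri(cs,ps):
    A=np.zeros((3,3));b=np.zeros(3)
    for C,p in zip(cs,ps):
        o,v=ray(C,p);M=np.eye(3)-np.outer(v,v);A+=M;b+=M@o
    return np.linalg.solve(A,b)
E
python3 - <<'E'
from h import *
t=cam("top");s=cam("scene")
print(t[3],s[3])
im=cv2.imread("pics/top0.png")
for p in [(433,217),(456,219),(457,279),(434,277),(442,217),(442,286)]: print(p,onz(t,p,.02))
for p in [(240,165),(237,172),(222,255),(208,270),(250,178)]: print(p,onz(t,p,.092))
a=cv2.resize(im[200:300,370:470],(500,500),interpolation=cv2.INTER_CUBIC)
b=cv2.resize(im[155:285,195:270],(288,500),interpolation=cv2.INTER_CUBIC)
cv2.imwrite("pics/c1.png",np.hstack([a,b]))
E
```

```text
[4.13838838e-01 1.15814621e-04 1.42736876e+00] [0.96669957 0.6363971  1.25919384]
(433, 217) [ 0.58735747 -0.31791142  0.02      ]
(456, 219) [ 0.58145818 -0.37475883  0.02      ]
(457, 279) [ 0.43387376 -0.37167702  0.02      ]
(434, 277) [ 0.43987229 -0.31526048  0.02      ]
(442, 217) [ 0.58698869 -0.34020998  0.02      ]
(442, 286) [ 0.41755072 -0.33415898  0.02      ]
(240, 165) [0.70851933 0.14679259 0.092     ]
(237, 172) [0.69205726 0.15393145 0.092     ]
(222, 255) [0.49861379 0.19023915 0.092     ]
(208, 270) [0.46459391 0.22271118 0.092     ]
(250, 178) [0.67736202 0.12376559 0.092     ]
```

View pics/c1.png

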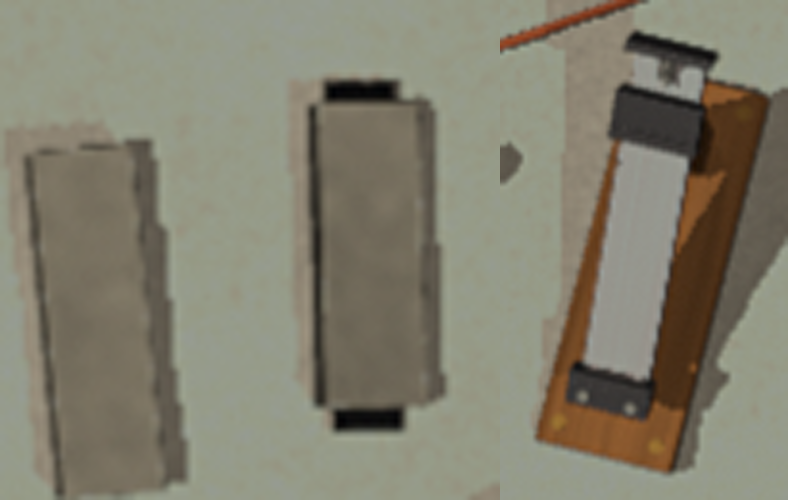

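The crop confirms the choice: the stone centred at about (443,250) in the top view has black tongues at both ends, and the block to its left has none. The bed runs from the lip at about (221,252) up to the jaw at about (236,185).

```bash
cat >> h.py <<'E'
def rel(goal_p,goal_R,p=None,Rm=None):
    s=get_state()
    p=s["position"] if p is None else np.array(p); Rm=R.from_rotvec(s["tool_rot"]).as_matrix() if Rm is None else Rm
    print("xyz mm",np.round(Rm.T@(np.array(goal_p)-p)*1e3,1),"dr",np.round(R.from_matrix(Rm.T@goal_R).as_rotvec(),4))
def toolR(yaw,tilt=0): # tool x at yaw (rad), z down; then turned about tool y by tilt
    x=np.array([np.cos(yaw),np.sin(yaw),0]);z=np.array([0,0,-1.]);return np.c_[x,np.cross(z,x),z]@R.from_rotvec([0,tilt,0]).as_matrix()
E
python3 - <<'E'
from h import *
t=cam("top")
o=np.array([195,155]);g=lambda x,y:np.array([(x-500)/3.84,y/3.846])+o
lo=onz(t,g(620,381),.092-.087*.5+.012); hi=onz(t,g(651,145),.092+.074*.5+.013)
print(lo,hi,np.linalg.norm((hi-lo)),np.degrees(np.arctan2(*(hi-lo)[1::-1])))
a=onz(t,(442.4,218),.007);b=onz(t,(443.6,283.6),.007);print(a,b,(a+b)/2,np.linalg.norm(a-b),np.degrees(np.arctan2(*(a-b)[1::-1])))
rel([.53,.19,.34],toolR(np.radians(168)))
E
```

```text
[0.50264611 0.18467941 0.0605    ] [0.6347424  0.15456122 0.142     ] 0.1581100389629276 -12.843981783837119
[ 0.58607103 -0.34426303  0.007     ] [ 0.42340397 -0.34142166  0.007     ] [ 0.5047375  -0.34284235  0.007     ] 0.16269186912743705 -1.0007074290199733
xyz mm [-434.6 -291.8 -135.1] dr [-0.0014 -0.     -0.1353]
```

Request:
{"method": "send_rows", "body": {"xyz": [[-10, 0, -40], [-40, -20, -75], [-75, -45, -100], [-110, -70, -120], [-145, -92, -132], [-180, -116, -135], [-215, -140, -135], [-250, -163, -135], [-285, -186, -135], [-320, -209, -135]], "dr": [[0, 0, 0], [0, 0, 0], [0, 0, 0], [0, 0, 0], [0, 0, -0.02], [0, 0, -0.04], [0, 0, -0.06], [0, 0, -0.08], [0, 0, -0.1], [0, 0, -0.13]], "jaw": 80}}

```text
time: 0.98
position: [0.4362, 0.3247, 0.3404]
tool_rot: [0.335, 3.123, 0.001]
ft_force: [0.7, -0.1, -0.5]
grip_width: 0.918
grip_force: 0.0
```

Request:
{"method": "send_rows", "body": {"xyz": [[-28, -15, 0], [-55, -35, 0], [-85, -52, 0], [-105, -64, 0], [-110, -68, 0], [-110, -68, 0], [-110, -68, 0], [-110, -68, 0], [-110, -68, 0], [-110, -68, 0]], "dr": [[0, 0, 0], [0, 0, 0], [0, 0, 0], [0, 0, 0], [0, 0, 0], [0, 0, 0], [0, 0, 0], [0, 0, 0], [0, 0, 0], [0, 0, 0]]}}

```text
time: 1.82
position: [0.5275, 0.2383, 0.3403]
tool_rot: [-0.332, -3.124, -0.001]
ft_force: [0.1, 0.4, 0.3]
grip_width: 0.922
grip_force: 0.0
```

Run:
```python
from h import *
s=get_state();im=get_image("wrist");cv2.imwrite("pics/w1.png",im[...,::-1])
print(s["time"],s["position"],s["tool_rot"],s["joint_positions"])
np.save("w1.npy",np.r_[s["position"],s["tool_rot"]])
print(proj(cam("wrist",s),[[.5675,.17,.092],[.5026,.1847,.06],[.6347,.1546,.142]]))
```

```text
1.8167 [0.52747201 0.23826386 0.34032105] [-3.32453803e-01 -3.12379051e+00 -8.60254626e-04] [-0.70238225  0.13698333  0.26541705  1.41317095 -0.03639101  1.59601504
  0.91848049]
[[268.70037201 252.6735083 ]
 [271.04655183 188.38734835]
 [263.78016179 331.15682068]]
```

View pics/w1.png

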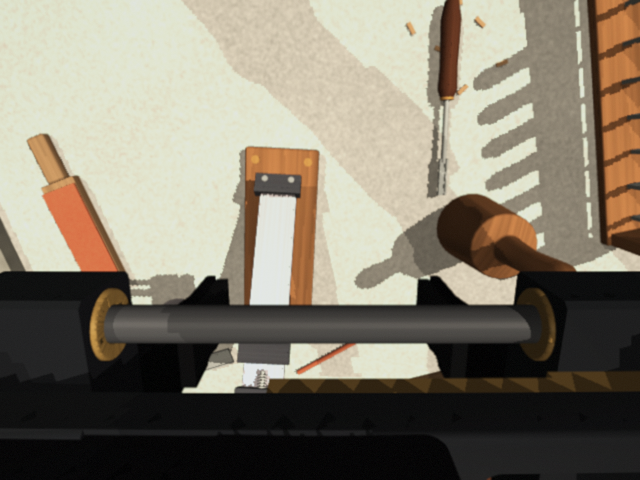

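The wrist view shows the low stop at about (278,183). The gripper hides the jaw, so I'll shift uphill until both ends are in view.

Request:
{"method": "send_rows", "body": {"xyz": [[-20, -6, 0], [-50, -18, 0], [-85, -30, 0], [-115, -42, 0], [-135, -48, 0], [-140, -50, 0], [-140, -50, 0], [-140, -50, 0], [-140, -50, 0], [-140, -50, 0]], "dr": [[0, 0, 0], [0, 0, 0], [0, 0, 0], [0, 0, 0], [0, 0, 0], [0, 0, 0], [0, 0, 0], [0, 0, 0], [0, 0, 0], [0, 0, 0]]}}

```text
time: 2.7
position: [0.6535, 0.1599, 0.3408]
tool_rot: [0.333, 3.124, 0.002]
ft_force: [-0.2, -0.1, 0.4]
grip_width: 0.917
grip_force: 0.0
```

Run:
```python
from h import *
s=get_state();im=get_image("wrist");cv2.imwrite("pics/w2.png",im[...,::-1])
print(s["time"],s["position"],s["tool_rot"])
np.save("w2.npy",np.r_[s["position"],s["tool_rot"]])
a=cv2.resize(im[20:280,240:370,::-1],(300,600),interpolation=cv2.INTER_CUBIC)
w1=cv2.imread("pics/w1.png");t=cv2.imread("pics/top0.png")
b=cv2.resize(w1[165:205,240:310],(490,280),interpolation=cv2.INTER_CUBIC)
c=cv2.resize(t[235:275,195:265],(490,280),interpolation=cv2.INTER_CUBIC)
cv2.imwrite("pics/c2.png",np.hstack([a,np.vstack([b,c,np.zeros((40,490,3),np.uint8)])]))
```

```text
2.7 [0.65351952 0.15990653 0.34080618] [3.32536440e-01 3.12383225e+00 2.21628264e-03]
```

View pics/c2.png

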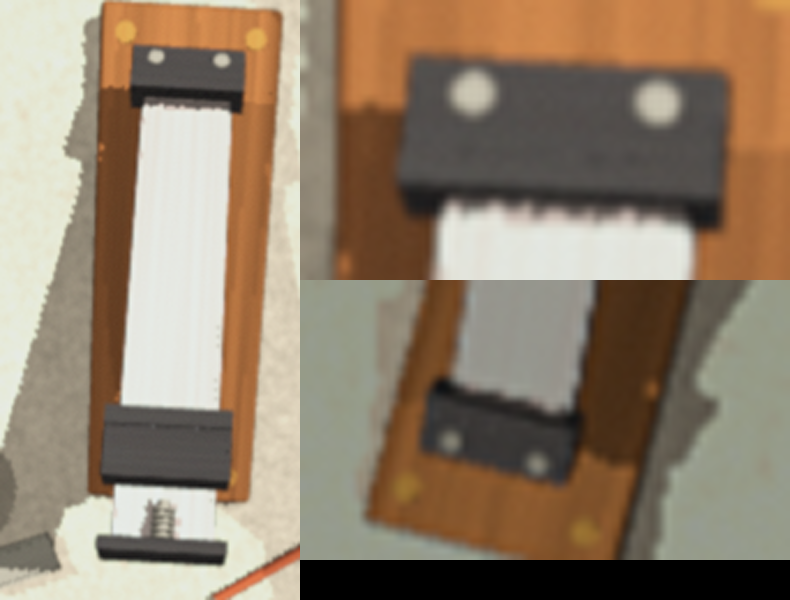

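Crop readings for the lip top edges:
- w1: low lip (254.3,191.6) to (300.3,193.6).
- w2: low lip (296.8,59.9) to (345.3,63.3); jaw lip (286.4,195.9) to (341,198.1).

Run:
```python
from h import *
def C(f):
    v=np.load(f);return cam("wrist",dict(position=v[:3],tool_rot=v[3:]))
w1,w2=C("w1.npy"),C("w2.npy");t=cam("top");sc=cam("scene")
m=lambda a,b:(np.array(a)+b)/2
l1=m((254.3,191.6),(300.3,193.6));l2=m((296.8,59.9),(345.3,63.3));j2=m((286.4,195.9),(341,198.1))
L1=onz(w1,l1,.0645);L2=onz(w2,l2,.0645);J=onz(w2,j2,.142);Lt=onz(t,(224.4,253),.0645)
print(L1,L2,Lt,J,"tri",tri([w1,w2],[l1,l2]))
# edge directions (across)
for c,a,b,z in((w1,(254.3,191.6),(300.3,193.6),.0645),(w2,(296.8,59.9),(345.3,63.3),.0645),(w2,(286.4,195.9),(341,198.1),.142)):
    d=onz(c,b,z)-onz(c,a,z);print("w",np.linalg.norm(d),np.degrees(np.arctan2(d[1],d[0]))-90)
for L in(L1,L2):
    d=J-L;yaw=np.arctan2(d[1],d[0]);u=np.array([np.cos(yaw),np.sin(yaw)])
    # bed x*cos30 - z*sin30 horizontal offset from origin
    ol=L[:2]-u*(-.081*.866-.015*.5);oj=J[:2]-u*(.074*.866-.015*.5)
    print("len",np.linalg.norm(d),"yaw",np.degrees(yaw),ol,oj)
```

```text
[0.50827767 0.19109926 0.0645    ] [0.51078038 0.18998642 0.0645    ] [0.50497688 0.18847178 0.0645    ] [0.63776766 0.15564367 0.142     ] tri [0.50924027 0.19011753 0.05601533]
w 0.05168686615910036 -14.679075497516692
w 0.050786187311815445 -15.892485849237744
w 0.051128921158350236 -14.488449208777666
len 0.15501937161675033 yaw -15.312816635443836 [0.58316711 0.17059382] [0.58319248 0.17058687]
len 0.1526808533677818 yaw -15.133200631239008 [0.58573374 0.16971585] [0.58314591 0.17041571]
```

Run:
```python
from h import *
import bench
print([ (k,getattr(bench,k)) for k in dir(bench) if 'nose' in k.lower()], [k for k in dir(bench) if k[0]!='_'])
rel([.56,-.343,.25],toolR(np.radians(179)))
```

```text
[('nose_length', 0.017)] ['MotionError', 'calibration', 'close_job', 'get_image', 'get_state', 'nose_length']
xyz mm [ -14.4 -511.2   90.2] dr [ 0.0012  0.0003 -0.1949]
```

Request:
{"method": "send_rows", "body": {"xyz": [[0, -15, 0], [-1, -45, 0], [-3, -85, 0], [-4, -125, 5], [-5, -165, 10], [-6, -205, 20], [-7, -245, 30], [-8, -285, 40], [-10, -325, 50], [-11, -365, 60]], "dr": [[0, 0, 0], [0, 0, 0], [0, 0, -0.02], [0, 0, -0.04], [0, 0, -0.06], [0, 0, -0.08], [0, 0, -0.1], [0, 0, -0.12], [0, 0, -0.15], [0, 0, -0.195]]}}

```text
time: 3.58
position: [0.5859, -0.2033, 0.2804]
tool_rot: [0.029, 3.14, 0.0]
ft_force: [1.0, 0.4, -0.5]
grip_width: 0.921
grip_force: 0.0
```

Request:
{"method": "send_rows", "body": {"xyz": [[-25, -35, 8], [-27, -70, 18], [-29, -100, 25], [-30, -125, 30], [-31, -141, 30], [-31, -143, 30], [-31, -143, 30], [-31, -143, 30], [-31, -143, 30], [-31, -143, 30]], "dr": [[0, 0, 0], [0, 0, 0], [0, 0, 0], [0, 0, 0], [0, 0, 0], [0, 0, 0], [0, 0, 0], [0, 0, 0], [0, 0, 0], [0, 0, 0]]}}

```text
time: 4.42
position: [0.6164, -0.3425, 0.2508]
tool_rot: [0.027, 3.14, 0.001]
ft_force: [-0.4, -0.0, 0.2]
grip_width: 0.918
grip_force: 0.0
```

Run:
```python
from h import *
s=get_state();im=get_image("wrist");cv2.imwrite("pics/w3.png",im[...,::-1])
print(s["time"],s["position"],s["tool_rot"],s["joint_positions"])
np.save("w3.npy",np.r_[s["position"],s["tool_rot"]])
c=cam("wrist",s)
print(proj(c,[[.505,-.343,.023],[.418,-.342,.007],[.592,-.344,.007]]))
```

```text
4.4167 [ 0.61642551 -0.34250374  0.25078502] [2.68737104e-02 3.14029404e+00 1.42013649e-03] [ 0.10276579  0.46053301  0.54840757  1.23898161 -0.23577176  1.50355055
  2.17321926]
[[319.18868654  90.67023722]
 [318.61295693  -5.213588  ]
 [319.92914755 181.14878538]]
```

View pics/w3.png

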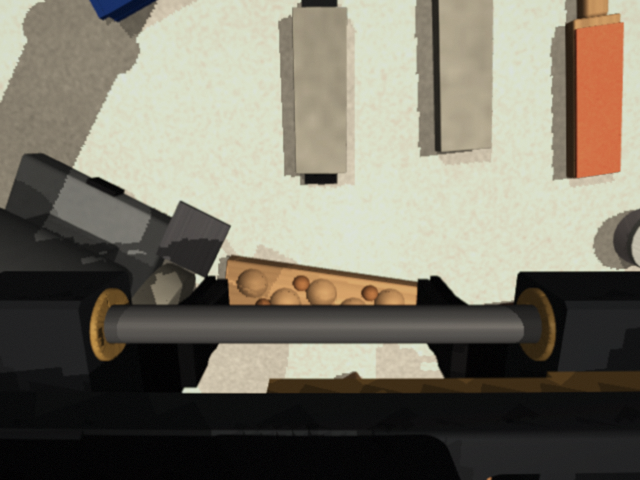

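The w3 view shows the stone's grit face with corners at about (293,6), (348,8), (346,173) and (296,172), and the far tongue at (320,180).

Run:
```python
from h import *
v=np.load("w3.npy");c=cam("wrist",dict(position=v[:3],tool_rot=v[3:]))
P=[onz(c,p,.023) for p in((293,6),(348,8),(346,173),(296,172))];print(np.round(P,4))
a=(P[0]+P[1])/2;b=(P[2]+P[3])/2;d=b-a;yaw=np.degrees(np.arctan2(d[1],d[0]));print(np.mean(P,0),np.linalg.norm(d),yaw,onz(c,(320.5,184),.004))
rel([np.mean(P,0)[0],np.mean(P,0)[1],.021],toolR(np.radians(180+yaw)))
```

```text
[[ 0.4317 -0.3654  0.023 ]
 [ 0.4342 -0.3155  0.023 ]
 [ 0.5828 -0.3178  0.023 ]
 [ 0.5809 -0.3675  0.023 ]]
[ 0.50742715 -0.34154346  0.023     ] 0.14887757353701583 -0.8570143543341658 [ 0.59528003 -0.34347934  0.004     ]
xyz mm [109.2  -0.8 229.6] dr [ 0.0007  0.001  -0.0024]
```

Request:
{"method": "send_rows", "body": {"xyz": [[15, 0, 5], [40, 0, 20], [70, -1, 40], [95, -1, 65], [109, -1, 95], [109, -1, 125], [109, -1, 155], [109, -1, 180], [109, -1, 195], [109, -1, 200]], "dr": [[0, 0, 0], [0, 0, 0], [0, 0, 0], [0, 0, 0], [0, 0, 0], [0, 0, 0], [0, 0, 0], [0, 0, 0], [0, 0, 0], [0, 0, 0]]}}

```text
time: 5.3
position: [0.5053, -0.3411, 0.0474]
tool_rot: [-0.029, -3.137, -0.004]
ft_force: [-1.0, 0.0, -0.1]
grip_width: 0.923
grip_force: 0.0
```

Run:
```python
from h import *
s=get_state();print(s["time"],s["position"],s["tool_rot"])
rel([.507,-.3415,.0195],toolR(np.radians(179.14)))
```

```text
5.3 [ 0.50527394 -0.34108244  0.04736424] [-0.02872232 -3.13746193 -0.00402626]
xyz mm [-1.8 -0.5 27.9] dr [ 0.0025 -0.004  -0.0033]
```

Request:
{"method": "send_rows", "body": {"xyz": [[0, 0, 0], [0, 0, 5], [0, 0, 10], [0, 0, 15], [0, 0, 20], [0, 0, 24], [0, 0, 27], [0, 0, 27], [0, 0, 27], [0, 0, 27]], "dr": [[0, 0, 0], [0, 0, 0], [0, 0, 0], [0, 0, 0], [0, 0, 0], [0, 0, 0], [0, 0, 0], [0, 0, 0], [0, 0, 0], [0, 0, 0]]}}

```text
time: 6.13
position: [0.5068, -0.3435, 0.0234]
tool_rot: [0.031, 3.141, -0.0]
ft_force: [-0.8, 0.6, -0.1]
grip_width: 0.919
grip_force: 0.0
```

Request:
{"method": "send_rows", "body": {"xyz": [[0, 0, 2], [0, 0, 4], [0, 0, 4], [0, 0, 4], [0, 0, 4], [0, 0, 4], [0, 0, 4], [0, 0, 4], [0, 0, 4], [0, 0, 4]], "dr": [[0, 0, 0], [0, 0, 0], [0, 0, 0], [0, 0, 0], [0, 0, 0], [0, 0, 0], [0, 0, 0], [0, 0, 0], [0, 0, 0], [0, 0, 0]], "jaw": 40, "grip_force": 45}}

```text
time: 6.97
position: [0.5067, -0.3433, 0.0192]
tool_rot: [0.031, 3.141, 0.0]
ft_force: [0.3, -0.4, -0.7]
grip_width: 0.463
grip_force: 0.0
```

Run:
```python
from h import *
for i in range(4):
    s=get_state();get_image("top");print(s["time"],s["position"],s["tool_rot"],s["grip_width"]*87,s["grip_force"],s["ft_force"])
```

```text
6.9667 [ 0.50670177 -0.34332073  0.01923263] [3.11425660e-02 3.14129362e+00 4.47317556e-05] 40.27170352389868 0.0 [ 0.27814085 -0.35078148 -0.74089245]
7.0167 [ 0.50668015 -0.34330508  0.01918865] [3.10246725e-02 3.14136231e+00 7.37724220e-05] 39.85897237756378 0.0 [-1.13188087 -0.63437928 -0.35354564]
7.0667 [ 0.50671017 -0.3432912   0.01919277] [3.11229891e-02 3.14130212e+00 8.60499231e-05] 40.135078029313625 0.0 [-0.53731192 -0.18015875  0.23132571]
7.1167 [ 0.50669156 -0.34330492  0.01917751] [3.11056766e-02 3.14135782e+00 8.48137670e-05] 40.05038175566057 0.0 [0.20787583 0.44568156 0.35296399]
```

The opening went to 40 mm with no grip force, so the stone was not gripped. I'll look.

Run:
```python
from h import *
a=get_image("wrist")[...,::-1];b=get_image("top")[200:320,380:510,::-1];c=get_image("scene")[90:240,180:340,::-1]
f=lambda x,w,h:cv2.resize(x,(w,h),interpolation=cv2.INTER_CUBIC)
cv2.imwrite("pics/c4.png",np.hstack([f(a,480,360),np.vstack([f(b,300,280),f(c,300,280)])[:360]]) if 0 else np.vstack([np.hstack([f(a,400,300),f(b,325,300)]),np.hstack([f(c,400,300),np.zeros((300,325,3),np.uint8)])]))
```

```text
(no output)
```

View pics/c4.png

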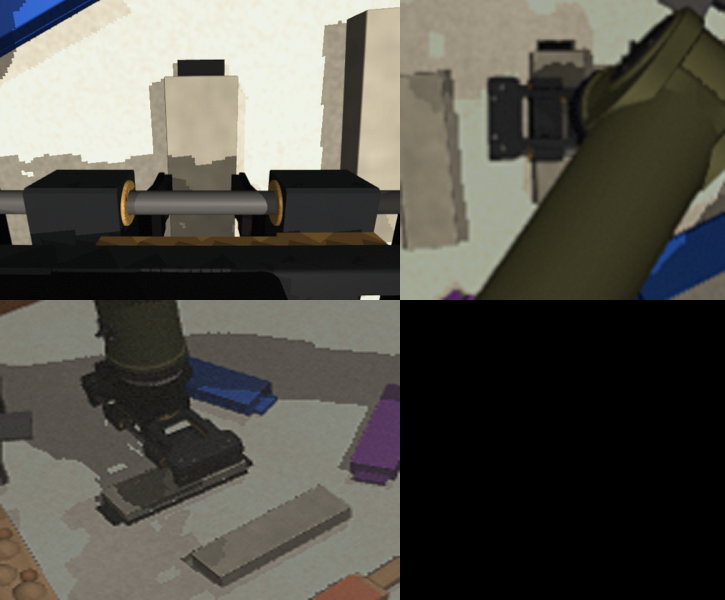

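Request:
{"method": "send_rows", "body": {"xyz": [[0, 0, 0], [0, 0, 0], [0, 0, 0], [0, 0, 0], [0, 0, 0], [0, 0, 0], [0, 0, 0], [0, 0, 0], [0, 0, 0], [0, 0, 0]], "dr": [[0, 0, 0], [0, 0, 0], [0, 0, 0], [0, 0, 0], [0, 0, 0], [0, 0, 0], [0, 0, 0], [0, 0, 0], [0, 0, 0], [0, 0, 0]], "jaw": 30, "grip_force": 45}}

```text
time: 8.15
position: [0.5067, -0.3433, 0.0192]
tool_rot: [-0.031, -3.141, -0.0]
ft_force: [-0.3, -0.5, 0.7]
grip_width: 0.347
grip_force: 0.0
```

Run:
```python
from h import *
s=get_state();print(s["time"],s["position"],s["tool_rot"],s["grip_width"]*87,s["grip_force"],s["ft_force"])
a=get_image("wrist")[40:400,140:500,::-1]
cv2.imwrite("pics/c5.png",cv2.resize(a,(590,590),interpolation=cv2.INTER_CUBIC))
```

```text
8.15 [ 0.5066545  -0.3432936   0.01915964] [-3.09650665e-02 -3.14143260e+00 -7.47622230e-05] 30.223277929330674 0.0 [-0.25063129 -0.46658806  0.67645763]
```

View pics/c5.png

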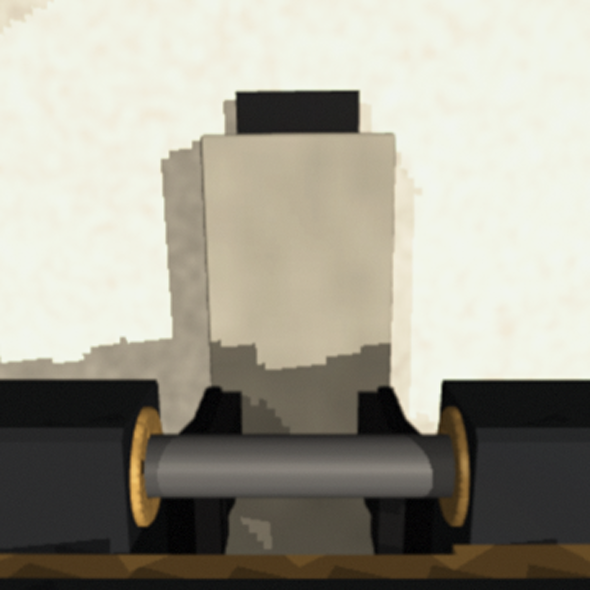

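The fingertips are visibly above the stone: they cast shadows on its top face. Their apparent spacing, 73 px for 30 mm, puts them about 15 mm above it. So the real fingertips end short of what nose_length says. I'll open, go lower and watch the force.

Request:
{"method": "send_rows", "body": {"xyz": [[0, 0, 0], [0, 0, 0], [0, 0, 0], [0, 0, 0], [0, 0, 4], [0, 0, 8], [0, 0, 11], [0, 0, 14], [0, 0, 14], [0, 0, 14]], "dr": [[0, 0, 0], [0, 0, 0], [0, 0, 0], [0, 0, 0], [0, 0, 0], [0, 0, 0], [0, 0, 0], [0, 0, 0], [0, 0, 0], [0, 0, 0]], "jaw": 70}}

```text
time: 9.03
position: [0.5064, -0.3432, 0.0048]
tool_rot: [-0.031, -3.141, -0.0]
ft_force: [-1.5, -0.6, -0.1]
grip_width: 0.801
grip_force: 0.0
```

Run:
```python
from h import *
s=get_state();print(s["time"],s["position"],s["grip_width"]*87,s["ft_force"],s["joint_positions"])
a=get_image("wrist")[...,::-1];b=get_image("scene")[90:240,180:340,::-1]
cv2.imwrite("pics/w6.png",a)
cv2.imwrite("pics/c6.png",np.hstack([cv2.resize(a[40:400,140:500],(400,400)),cv2.resize(b,(400,400),interpolation=cv2.INTER_CUBIC)]))
```

```text
9.0333 [ 0.50642297 -0.34320031  0.00479223] 69.69220247963972 [-1.53673554 -0.57958868 -0.10230955] [ 0.12638699  0.45104117  0.52426927  1.77212026 -0.26407269  0.9894203
  2.3047165 ]
```

View pics/c6.png

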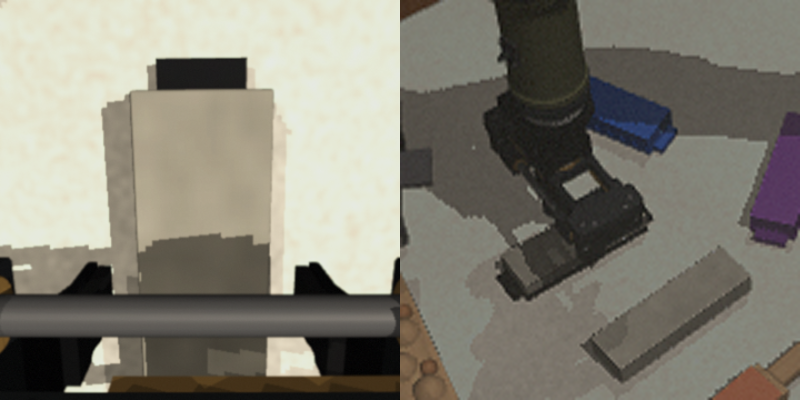

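Claimed tips would be 12 mm below the bench, yet there is no force, so the real tips sit well behind. In this view they are just beside the stone's top edge. I'll go lower carefully.

Request:
{"method": "send_rows", "body": {"xyz": [[0, 0, 2], [0, 0, 4], [0, 0, 6], [0, 0, 8], [0, 0, 10], [0, 0, 12], [0, 0, 14], [0, 0, 14], [0, 0, 14], [0, 0, 14]], "dr": [[0, 0, 0], [0, 0, 0], [0, 0, 0], [0, 0, 0], [0, 0, 0], [0, 0, 0], [0, 0, 0], [0, 0, 0], [0, 0, 0], [0, 0, 0]]}}

```text
time: 9.97
position: [0.5067, -0.3433, -0.0088]
tool_rot: [0.031, 3.141, -0.0]
ft_force: [0.3, -0.1, 0.2]
grip_width: 0.808
grip_force: 0.0
```

Request:
{"method": "send_rows", "body": {"xyz": [[0, 0, 1], [0, 0, 2], [0, 0, 3], [0, 0, 4], [0, 0, 5], [0, 0, 6], [0, 0, 6], [0, 0, 6], [0, 0, 6], [0, 0, 6]], "dr": [[0, 0, 0], [0, 0, 0], [0, 0, 0], [0, 0, 0], [0, 0, 0], [0, 0, 0], [0, 0, 0], [0, 0, 0], [0, 0, 0], [0, 0, 0]]}}

```text
time: 10.8
position: [0.5067, -0.3433, -0.0148]
tool_rot: [0.031, 3.141, 0.0]
ft_force: [-0.5, -0.7, 0.8]
grip_width: 0.807
grip_force: 0.0
```

Request:
{"method": "send_rows", "body": {"xyz": [[0, 0, 0], [0, 0, 0], [0, 0, 0], [0, 0, 0], [0, 0, 0], [0, 0, 0], [0, 0, 0], [0, 0, 0], [0, 0, 0], [0, 0, 0]], "dr": [[0, 0, 0], [0, 0, 0], [0, 0, 0], [0, 0, 0], [0, 0, 0], [0, 0, 0], [0, 0, 0], [0, 0, 0], [0, 0, 0], [0, 0, 0]], "jaw": 35, "grip_force": 45}}

```text
time: 11.63
position: [0.5067, -0.3432, -0.0148]
tool_rot: [0.031, 3.141, 0.0]
ft_force: [-0.5, 0.7, 0.9]
grip_width: 0.569
grip_force: 45.0
```

Gripped at 49.5 mm with 45 N. Now I'll lift.

Request:
{"method": "send_rows", "body": {"xyz": [[0, 0, -4], [0, 0, -12], [0, 0, -25], [0, 0, -45], [0, 0, -70], [0, 0, -100], [0, 0, -135], [0, 0, -170], [0, 0, -200], [0, 0, -220]], "dr": [[0, 0, 0], [0, 0, 0], [0, 0, 0], [0, 0, 0], [0, 0, 0], [0, 0, 0], [0, 0, 0], [0, 0, 0], [0, 0, 0], [0, 0, 0]]}}

```text
time: 12.47
position: [0.5073, -0.3445, 0.2103]
tool_rot: [0.032, 3.136, -0.004]
ft_force: [0.5, -0.9, -3.8]
grip_width: 0.57
grip_force: 45.0
```

```bash
cat >> h.py <<'E'
BO=np.array([.5833,.1705,.092]);BY=np.radians(-15.2)
def bedR():
    u=np.array([np.cos(BY),np.sin(BY),0]);x=u*np.cos(np.pi/6)+np.array([0,0,.5]);y=np.array([-u[1],u[0],0]);return np.c_[x,y,np.cross(x,y)]
G=np.array([-.0005,0,-.0148]) # stone origin in tool frame
F=np.diag([-1.,1,-1])         # stone axes in tool frame
def stone_pose(s):
    Rt=R.from_rotvec(s["tool_rot"]).as_matrix();return s["position"]+Rt@G,Rt@F
def inbed(s):
    p,Rs=stone_pose(s);B=bedR();q=B.T@(p-BO);M=B.T@Rs
    tip=q+M@[.087,0,0];low=q+M@[-.087,0,0]
    print("t",round(s["time"],2),"origin",np.round(q*1e3,1),"tip",np.round(tip*1e3,1),"low",np.round(low*1e3,1),"flat deg",round(np.degrees(np.arcsin(-M[2,0])),2),"yaw",round(np.degrees(np.arctan2(M[1,0],M[0,0])),2),"F bed",np.round(B.T@s["ft_force"],1),"grip",s["grip_force"],round(s["grip_width"]*87,1))
def goto(tip,delta,s=None):
    s=s or get_state();B=bedR();d=np.radians(delta)
    Ms=R.from_rotvec([0,d,0]).as_matrix() # stone in bed, flatter by delta
    Rs=B@Ms;o=BO+B@(np.array(tip)/1e3)-Rs@[.087,0,0];Rt=Rs@F.T
    rel(o-Rt@G,Rt)
E
python3 - <<'E'
from h import *
s=get_state();print(s["position"],s["ft_force"],s["grip_width"]*87,s["grip_force"])
inbed(s);goto([55,0,70],7.5)
print(bedR())
E
```

```text
[ 0.50734843 -0.34445353  0.21025131] [ 0.45186649 -0.85461953 -3.76361849] 49.55250571578403 44.957704693078995
t 12.47 origin [ 120.3 -516.7   84.2] tip [ 193.6 -495.6   42.3] low [  47.  -537.8  126. ] flat deg 28.73 yaw 16.04 F bed [-1.3 -0.7 -3.6] grip 44.957704693078995 49.6
xyz mm [ -4.3 531.7  76.1] dr [ 0.0464 -0.3854  0.2419]
[[ 0.8357288   0.26218918 -0.48250825]
 [-0.22706249  0.96501649  0.13109459]
 [ 0.5         0.          0.8660254 ]]
```

Request:
{"method": "send_rows", "body": {"xyz": [[0, 10, 0], [0, 35, 0], [0, 70, 0], [0, 110, 0], [0, 150, 0], [0, 190, 0], [0, 230, 0], [0, 270, 0], [0, 310, 0], [0, 345, 0]], "dr": [[0, 0, 0], [0, 0, 0.01], [0.002, -0.02, 0.03], [0.005, -0.05, 0.06], [0.01, -0.09, 0.09], [0.015, -0.14, 0.12], [0.02, -0.19, 0.15], [0.025, -0.24, 0.18], [0.03, -0.29, 0.21], [0.04, -0.34, 0.23]]}}

```text
time: 13.3
position: [0.5115, 0.0047, 0.2041]
tool_rot: [0.352, 2.779, -0.059]
ft_force: [1.0, -0.1, -3.0]
grip_width: 0.574
grip_force: 45.0
```

Run:
```python
from h import *
s=get_state();print(s["position"],s["joint_positions"])
inbed(s);goto([55,0,70],7.5)
```

```text
[0.51146673 0.00467412 0.20407141] [-0.32161993 -0.24197254  0.13588014  2.07857327  0.20752016  0.99870036
  1.04821523]
t 13.3 origin [  36.8 -178.9  124.4] tip [ 122.4 -177.9  108.8] low [ -48.8 -180.   140.1] flat deg 10.36 yaw 0.71 F bed [-0.6  0.1 -3.1] grip 44.953442215919495 50.0
xyz mm [ 56.3 179.3  55.6] dr [ 0.0058 -0.05    0.012 ]
```

Run:
```python
from h import *
goto([60,0,35],7.5)
```

```text
xyz mm [ 45.1 178.9  89.1] dr [ 0.0058 -0.05    0.012 ]
```

Request:
{"method": "send_rows", "body": {"xyz": [[2, 30, 0], [5, 65, 0], [10, 100, 0], [15, 135, 5], [22, 160, 15], [30, 174, 30], [37, 179, 50], [43, 179, 70], [45, 179, 82], [45, 179, 88]], "dr": [[0, 0, 0], [0, -0.01, 0], [0, -0.02, 0], [0, -0.03, 0.005], [0, -0.04, 0.01], [0.005, -0.05, 0.012], [0.006, -0.05, 0.012], [0.006, -0.05, 0.012], [0.006, -0.05, 0.012], [0.006, -0.05, 0.012]]}}

```text
time: 14.13
position: [0.543, 0.177, 0.1036]
tool_rot: [0.363, 2.733, -0.079]
ft_force: [-0.2, -0.6, -2.8]
grip_width: 0.574
grip_force: 45.0
```

Run:
```python
from h import *
s=get_state();print(s["position"],s["joint_positions"])
inbed(s)
im=get_image("wrist");cv2.imwrite("pics/w7.png",im[...,::-1])
s=get_state();inbed(s);goto([62,0,6],7.5,s)
```

```text
[0.54301798 0.17701389 0.10358371] [-0.44617469  0.02992593 -0.10752733  2.06383768  0.39644885  0.82018188
  0.51400055]
t 14.13 origin [-26.8  -4.2  44.9] tip [59.3 -4.  33.1] low [-113.    -4.4   56.7] flat deg 7.81 yaw 0.12 F bed [-1.5 -0.6 -2.4] grip 44.95769798755646 49.9
t 14.18 origin [-25.8  -4.3  44.8] tip [60.4 -4.2 33. ] low [-112.    -4.4   56.5] flat deg 7.77 yaw 0.06 F bed [-1.8 -1.  -3.3] grip 44.9574838578701 49.8
xyz mm [-5.3  4.5 26.9] dr [-0.005  -0.0046  0.001 ]
```

Request:
{"method": "send_rows", "body": {"xyz": [[0, 1, 3], [-1, 2, 7], [-2, 4, 12], [-4, 4.5, 17], [-5, 4.5, 21], [-5, 4.5, 24], [-5, 4.5, 26], [-5, 4.5, 27], [-5, 4.5, 27], [-5, 4.5, 27]], "dr": [[0, 0, 0], [0, 0, 0], [-0.003, 0, 0], [-0.005, -0.003, 0], [-0.005, -0.005, 0], [-0.005, -0.005, 0], [-0.005, -0.005, 0], [-0.005, -0.005, 0], [-0.005, -0.005, 0], [-0.005, -0.005, 0]]}}

```text
time: 15.02
position: [0.5612, 0.1786, 0.0841]
tool_rot: [0.362, 2.723, -0.068]
ft_force: [-0.3, -0.2, -3.0]
grip_width: 0.57
grip_force: 45.0
```

Run:
```python
from h import *
s=get_state();inbed(s)
w=get_image("wrist")[...,::-1];c=get_image("scene")[...,::-1]
cv2.imwrite("pics/w8.png",w);cv2.imwrite("pics/s8.png",c);cv2.imwrite("pics/t8.png",get_image("top")[...,::-1])
np.save("w8.npy",np.r_[s["position"],s["tool_rot"]])
C=cam("wrist",s);B=bedR()
bp=lambda x,y,z:BO+B@(np.array([x,y,z])/1e3)
print("stop corners pred",proj(C,[bp(-81,26,15),bp(-81,-26,15),bp(-87,26,15),bp(-87,-26,15)]).round(1).tolist())
p,Rs=stone_pose(s);sp=lambda x,y,z:p+Rs@(np.array([x,y,z])/1e3)
print("stone pred low",proj(C,[sp(-75,25,23),sp(-75,-25,23),sp(-87,17,7),sp(-87,-17,7)]).round(1).tolist())
S=cam("scene");print("scene jaw",proj(S,[bp(74,26,15),bp(74,-26,15),bp(0,0,0)]).round(1).tolist())
a=cv2.resize(w[0:260,190:450],(440,440),interpolation=cv2.INTER_CUBIC)
b=cv2.resize(c[280:380,270:410],(358,256),interpolation=cv2.INTER_CUBIC);b=np.vstack([b,np.zeros((184,358,3),np.uint8)])
cv2.imwrite("pics/c8.png",np.hstack([a,b]))
```

```text
t 15.02 origin [-21.9   2.   19.5] tip [64.4  2.   8.5] low [-108.2    1.9   30.5] flat deg 7.27 yaw 0.03 F bed [-1.8 -0.3 -2.5] grip 44.95764434337616 49.6
stop corners pred [[377.5, 161.5], [256.3, 161.5], [377.7, 147.3], [256.0, 147.2]]
stone pred low [[395.7, 115.8], [246.8, 115.8], [367.7, 84.1], [275.1, 84.2]]
scene jaw [[325.8, 328.5], [316.4, 307.2], [346.4, 319.7]]
```

View pics/c8.png

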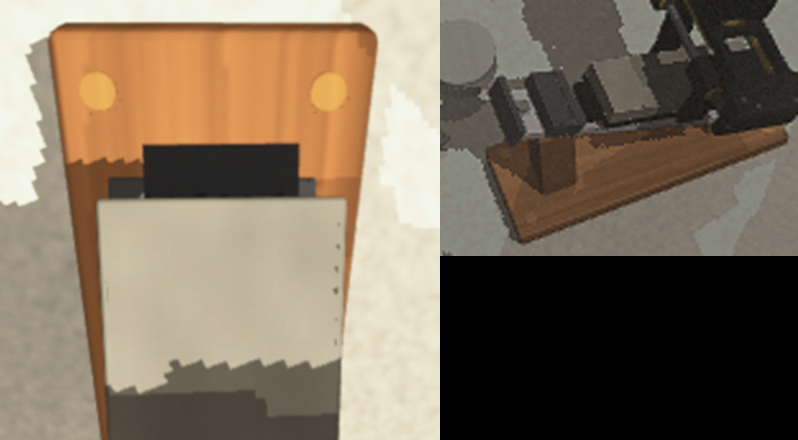

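The wrist crop shows the tongue end centred at pixel 320.6 and the slab's low edge at row 117, both within about 1 px of prediction, so the grasp geometry is confirmed. The stop's centre is at 315.3 against 316.9 predicted, so the bed lies about 0.7 mm to -y.

Run:
```python
from h import *
s=get_state();inbed(s);goto([66,-.7,1.5],7.5,s)
```

```text
t 15.17 origin [-21.7   2.1  19.7] tip [64.6  2.1  8.7] low [-108.     2.1   30.7] flat deg 7.26 yaw 0.03 F bed [-2.1 -0.3 -1.9] grip 44.95790094137192 49.7
xyz mm [-2.2 -2.9  6.6] dr [0.0038 0.0043 0.0005]
```

Request:
{"method": "send_rows", "body": {"xyz": [[0, -0.5, 0.5], [-0.5, -1, 1], [-1, -2, 2], [-1.5, -2.5, 3], [-2, -3, 4], [-2, -3, 5], [-2, -3, 6], [-2, -3, 6.5], [-2, -3, 6.5], [-2, -3, 6.5]], "dr": [[0, 0, 0], [0, 0, 0], [0.002, 0.004, 0], [0.004, 0.004, 0], [0.004, 0.004, 0], [0.004, 0.004, 0], [0.004, 0.004, 0], [0.004, 0.004, 0], [0.004, 0.004, 0], [0.004, 0.004, 0]]}}

```text
time: 16.0
position: [0.5646, 0.1745, 0.0788]
tool_rot: [0.363, 2.728, -0.073]
ft_force: [0.2, -0.5, -3.0]
grip_width: 0.573
grip_force: 45.0
```

Run:
```python
from h import *
s=get_state();inbed(s);goto([66,-.7,1.],7.5,s);goto([79,-.7,1.],7.5,s)
```

```text
t 16.0 origin [-20.7  -1.   12.7] tip [65.5 -1.   1.4] low [-107.    -1.    24.1] flat deg 7.51 yaw 0.03 F bed [-1.2 -0.4 -2.7] grip 44.957811534404755 49.9
xyz mm [-0.5  0.3  0.3] dr [-0.0006 -0.0001  0.0005]
xyz mm [-13.4   0.3  -1.4] dr [-0.0006 -0.0001  0.0005]
```

Request:
{"method": "send_rows", "body": {"xyz": [[-1, 0, 0], [-3, 0, -0.2], [-5, 0, -0.4], [-7, 0, -0.6], [-9, 0, -0.9], [-11, 0, -1.1], [-12.5, 0, -1.3], [-13.5, 0, -1.4], [-13.5, 0, -1.4], [-13.5, 0, -1.4]], "dr": [[0, 0, 0], [0, 0, 0], [0, 0, 0], [0, 0, 0], [0, 0, 0], [0, 0, 0], [0, 0, 0], [0, 0, 0], [0, 0, 0], [0, 0, 0]]}}

```text
time: 16.83
position: [0.5762, 0.1714, 0.0853]
tool_rot: [0.364, 2.727, -0.073]
ft_force: [-0.5, -0.2, -3.7]
grip_width: 0.57
grip_force: 45.0
```

Run:
```python
from h import *
s=get_state();inbed(s);goto([89,-.7,1.],7.5,s)
```

```text
t 16.83 origin [-7.1 -1.  12.4] tip [79.2 -1.   1. ] low [-93.3  -1.   23.7] flat deg 7.51 yaw 0.02 F bed [-2.2 -0.3 -3. ] grip 44.95779678225517 49.6
xyz mm [-9.7  0.3 -1.3] dr [-0.0005 -0.0001  0.0003]
```

Request:
{"method": "send_rows", "body": {"xyz": [[-1, 0, -0.1], [-2, 0, -0.2], [-3, 0, -0.3], [-4, 0, -0.5], [-5, 0, -0.7], [-6, 0, -0.8], [-7, 0, -0.9], [-8, 0, -1], [-8, 0, -1], [-8, 0, -1]], "dr": [[0, 0, 0], [0, 0, 0], [0, 0, 0], [0, 0, 0], [0, 0, 0], [0, 0, 0], [0, 0, 0], [0, 0, 0], [0, 0, 0], [0, 0, 0]]}}

```text
time: 17.67
position: [0.58, 0.1702, 0.0873]
tool_rot: [0.363, 2.733, -0.075]
ft_force: [-8.1, 1.9, -4.8]
grip_width: 0.567
grip_force: 45.0
```

Run:
```python
from h import *
for i in range(3):
    s=get_state();inbed(s);get_image("top")
goto([94,-.7,1.],7.5,s)
```

```text
t 17.67 origin [-2.6 -1.1 12.1] tip [83.6 -1.   0.3] low [-88.8  -1.2  23.9] flat deg 7.79 yaw 0.09 F bed [-9.6 -0.3  0. ] grip 44.95220437645912 49.4
t 17.72 origin [-2.6 -1.1 12.1] tip [83.6 -1.   0.3] low [-88.8  -1.3  23.9] flat deg 7.8 yaw 0.1 F bed [-8.   0.8  0.7] grip 44.952225387096405 49.6
t 17.77 origin [-2.6 -1.1 12.1] tip [83.6 -1.   0.3] low [-88.8  -1.3  23.9] flat deg 7.79 yaw 0.1 F bed [-8.6 -0.8  0. ] grip 44.952083230018616 49.8
xyz mm [-10.3   0.4  -1.7] dr [-0.0023 -0.0051  0.0016]
```

Request:
{"method": "send_rows", "body": {"xyz": [[-1.5, 0, -0.6], [-3, 0, -1], [-4.5, 0, -1.3], [-6, 0, -1.6], [-7.5, 0, -1.9], [-9, 0, -2.2], [-10, 0, -2.4], [-11, 0, -2.6], [-11, 0, -2.6], [-11, 0, -2.6]], "dr": [[0, 0, 0], [0, -0.003, 0], [0, -0.005, 0], [0, -0.005, 0], [0, -0.005, 0], [0, -0.005, 0], [0, -0.005, 0], [0, -0.005, 0], [0, -0.005, 0], [0, -0.005, 0]]}}

```text
time: 18.65
position: [0.5865, 0.1683, 0.0917]
tool_rot: [0.362, 2.733, -0.077]
ft_force: [-10.2, 3.2, -7.7]
grip_width: 0.569
grip_force: 45.0
```

Run:
```python
from h import *
for i in range(3):
    s=get_state();inbed(s);get_image("top")
goto([94.5,-.7,1.],7.5,s)
```

```text
t 18.65 origin [ 5.5 -1.3 12.5] tip [91.7 -1.   0.8] low [-80.7  -1.5  24.3] flat deg 7.76 yaw 0.15 F bed [-13.1   0.5  -1.4] grip 44.95957687497139 49.5
t 18.7 origin [ 5.5 -1.3 12.5] tip [91.7 -1.   0.8] low [-80.7  -1.5  24.3] flat deg 7.76 yaw 0.15 F bed [-12.    0.5  -1.4] grip 44.95954155921936 49.5
t 18.75 origin [ 5.4 -1.3 12.5] tip [91.6 -1.   0.8] low [-80.8  -1.5  24.3] flat deg 7.77 yaw 0.15 F bed [-12.1   0.9  -1.4] grip 44.95943605899811 49.5
xyz mm [-2.8  0.6 -0.2] dr [-0.0036 -0.0046  0.0027]
```

Request:
{"method": "send_rows", "body": {"xyz": [[-0.7, 0, 0], [-1.4, 0, -0.1], [-2, 0, -0.2], [-2.7, 0, -0.3], [-3.3, 0, -0.4], [-3.7, 0, -0.4], [-3.7, 0, -0.4], [-3.7, 0, -0.4], [-3.7, 0, -0.4], [-3.7, 0, -0.4]], "dr": [[0, 0, 0], [0, 0, 0], [0, 0, 0], [0, 0, 0], [0, 0, 0], [0, 0, 0], [0, 0, 0], [0, 0, 0], [0, 0, 0], [0, 0, 0]]}}

```text
time: 19.63
position: [0.5888, 0.1676, 0.093]
tool_rot: [0.362, 2.734, -0.078]
ft_force: [-11.8, 4.6, -7.3]
grip_width: 0.574
grip_force: 45.0
```

Run:
```python
from h import *
for i in range(4):
    s=get_state();inbed(s);im=get_image("scene")
cv2.imwrite("pics/s9.png",im[...,::-1])
goto([94.7,-.7,.4],3,s);goto([94.7,-.7,.2],0,s)
```

```text
t 19.63 origin [ 8.3 -1.3 12.5] tip [94.5 -1.   0.6] low [-77.9  -1.5  24.3] flat deg 7.84 yaw 0.17 F bed [-14.5   1.3  -0.1] grip 44.956260323524475 49.9
t 19.68 origin [ 8.3 -1.3 12.5] tip [94.5 -1.   0.6] low [-77.9  -1.5  24.3] flat deg 7.84 yaw 0.17 F bed [-13.5   0.8  -0.3] grip 44.95636850595474 49.7
t 19.73 origin [ 8.3 -1.3 12.5] tip [94.5 -1.   0.6] low [-77.9  -1.5  24.3] flat deg 7.84 yaw 0.17 F bed [-13.3   1.   -0.1] grip 44.956293404102325 49.4
t 19.78 origin [ 8.3 -1.2 12.5] tip [94.4 -1.   0.6] low [-77.9  -1.5  24.3] flat deg 7.84 yaw 0.17 F bed [-14.4   0.6  -0.4] grip 44.95629608631134 49.9
xyz mm [-1.8  0.7  7.5] dr [-0.004  -0.0845  0.0031]
xyz mm [-3.1  0.7 12.1] dr [-0.0039 -0.1368  0.0032]
```

Request:
{"method": "send_rows", "body": {"xyz": [[-0.2, 0, 0.9], [-0.4, 0.1, 1.8], [-0.7, 0.2, 2.8], [-0.9, 0.3, 3.8], [-1.1, 0.4, 4.7], [-1.3, 0.5, 5.6], [-1.6, 0.5, 6.6], [-1.8, 0.5, 7.5], [-1.8, 0.5, 7.5], [-1.8, 0.5, 7.5]], "dr": [[0, -0.01, 0], [0, -0.02, 0], [0, -0.031, 0], [0, -0.042, 0], [0, -0.053, 0], [0, -0.063, 0], [0, -0.074, 0], [0, -0.0845, 0.002], [0, -0.0845, 0.003], [0, -0.0845, 0.003]]}}

```text
time: 20.67
position: [0.5936, 0.1667, 0.0867]
tool_rot: [0.355, 2.649, -0.09]
ft_force: [-12.1, 3.8, -7.4]
grip_width: 0.569
grip_force: 44.9
```

Run:
```python
from h import *
for i in range(3):
    s=get_state();inbed(s);im=get_image("scene")
goto([94.5,-.7,.2],1,s);goto([94.5,-.7,0],0,s)
```

```text
t 20.67 origin [ 8.1 -1.   4.7] tip [95.  -1.   0.3] low [-78.8  -1.    9.2] flat deg 2.93 yaw -0.0 F bed [-14.7   0.5  -0.1] grip 44.9488440155983 49.5
t 20.72 origin [ 8.2 -0.9  4.7] tip [95.1 -1.   0.3] low [-78.7  -0.9   9.2] flat deg 2.93 yaw -0.01 F bed [-14.4   0.3  -0.5] grip 44.94930177927017 49.7
t 20.77 origin [ 8.2 -1.   4.7] tip [95.1 -1.   0.3] low [-78.7  -0.9   9.2] flat deg 2.94 yaw -0.01 F bed [-14.4   1.    0.3] grip 44.94944527745247 49.3
xyz mm [0.  0.3 3. ] dr [-0.0039 -0.0338 -0.0001]
xyz mm [-0.3  0.3  4.7] dr [-0.0039 -0.0512 -0.0001]
```

No lip contact so far. I'll finish lowering.

Request:
{"method": "send_rows", "body": {"xyz": [[0, 0, 0.6], [0, 0.1, 1.2], [0, 0.2, 1.9], [0, 0.3, 2.6], [-0.1, 0.3, 3.3], [-0.2, 0.3, 4], [-0.3, 0.3, 4.6], [-0.3, 0.3, 4.6], [-0.3, 0.3, 4.6], [-0.3, 0.3, 4.6]], "dr": [[0, -0.007, 0], [0, -0.014, 0], [-0.002, -0.021, 0], [-0.003, -0.029, 0], [-0.003, -0.037, 0], [-0.003, -0.044, 0], [-0.003, -0.051, 0], [-0.003, -0.051, 0], [-0.003, -0.051, 0], [-0.003, -0.051, 0]]}}

```text
time: 21.65
position: [0.5965, 0.166, 0.0833]
tool_rot: [0.348, 2.597, -0.094]
ft_force: [-12.7, 3.1, -3.5]
grip_width: 0.571
grip_force: 44.9
```

Run:
```python
from h import *
for i in range(3):
    s=get_state();inbed(s);im=get_image("scene")
goto([87,-.7,0],0,s)
```

```text
t 21.65 origin [ 8.2 -0.9  0.3] tip [95.2 -1.   0.4] low [-78.8  -0.8   0.2] flat deg -0.05 yaw -0.05 F bed [-13.   -0.4   3.5] grip 44.94535177946091 49.7
t 21.7 origin [ 8.2 -0.9  0.3] tip [95.2 -1.   0.4] low [-78.8  -0.8   0.2] flat deg -0.05 yaw -0.05 F bed [-14.9  -1.5   3.8] grip 44.945553839206696 49.7
t 21.75 origin [ 8.2 -0.9  0.3] tip [95.2 -0.9  0.4] low [-78.8  -0.8   0.2] flat deg -0.05 yaw -0.05 F bed [-14.4  -0.8   3.8] grip 44.945746064186096 49.5
xyz mm [8.2 0.1 0.3] dr [-0.0008  0.0009 -0.0008]
```

The stone is flat on the bed with its low tongue past the lip. I'll ease it downhill with the spring.

Request:
{"method": "send_rows", "body": {"xyz": [[1, 0, 0], [2.5, 0, 0], [4, 0, 0], [5.5, 0, 0], [7, 0, 0], [8.5, 0, 0], [9.5, 0, 0], [10.5, 0, 0], [10.5, 0, 0], [10.5, 0, 0]], "dr": [[0, 0, 0], [0, 0, 0], [0, 0, 0], [0, 0, 0], [0, 0, 0], [0, 0, 0], [0, 0, 0], [0, 0, 0], [0, 0, 0], [0, 0, 0]]}}

```text
time: 22.63
position: [0.5896, 0.168, 0.0792]
tool_rot: [0.348, 2.594, -0.093]
ft_force: [-8.5, 2.7, -6.2]
grip_width: 0.57
grip_force: 44.9
```

Run:
```python
from h import *
for i in range(3):
    s=get_state();inbed(s);im=get_image("scene")
```

```text
t 22.63 origin [-0.1 -0.8  0.3] tip [86.9 -0.9  0.7] low [-87.1  -0.6   0. ] flat deg -0.21 yaw -0.09 F bed [-10.8   0.4  -0.9] grip 44.946493953466415 49.6
t 22.68 origin [-0.1 -0.8  0.3] tip [86.9 -0.9  0.6] low [-87.1  -0.6   0. ] flat deg -0.21 yaw -0.09 F bed [-10.3   0.9  -0.2] grip 44.94670853018761 49.9
t 22.73 origin [-0.1 -0.8  0.3] tip [86.9 -0.9  0.7] low [-87.1  -0.6   0. ] flat deg -0.21 yaw -0.09 F bed [-10.   -0.4  -1.5] grip 44.94676619768143 49.7
```

Request:
{"method": "send_rows", "body": {"xyz": [[0.7, 0, 0], [1.4, 0, 0], [2, 0, 0], [2.7, 0, 0], [3.4, 0, 0], [4, 0, 0], [4, 0, 0], [4, 0, 0], [4, 0, 0], [4, 0, 0]], "dr": [[0, 0, 0], [0, 0, 0], [0, 0, 0], [0, 0, 0], [0, 0, 0], [0, 0, 0], [0, 0, 0], [0, 0, 0], [0, 0, 0], [0, 0, 0]]}}

```text
time: 23.62
position: [0.5888, 0.1683, 0.0793]
tool_rot: [0.349, 2.59, -0.092]
ft_force: [-6.0, 1.1, -10.0]
grip_width: 0.573
grip_force: 44.9
```

Run:
```python
from h import *
for i in range(2):
    s=get_state();inbed(s);im=get_image("scene")
```

```text
t 23.62 origin [-0.8 -0.7  0.8] tip [86.2 -1.   1.5] low [-87.8  -0.5   0.1] flat deg -0.45 yaw -0.16 F bed [-10.3  -0.5  -5.6] grip 44.943745136260986 49.9
t 23.67 origin [-0.8 -0.7  0.8] tip [86.2 -1.   1.5] low [-87.8  -0.5   0.2] flat deg -0.45 yaw -0.15 F bed [-9.5  0.3 -6.7] grip 44.94362711906433 49.6
```

The stone is at home to within 1 mm. I'll release softly: ease the grip first, then open.

Request:
{"method": "send_rows", "body": {"xyz": [[0, 0, 0], [0, 0, 0], [0, 0, 0], [0, 0, 0], [0, 0, 0], [0, 0, 0], [0, 0, 0], [0, 0, 0], [0, 0, 0], [0, 0, 0]], "dr": [[0, 0, 0], [0, 0, 0], [0, 0, 0], [0, 0, 0], [0, 0, 0], [0, 0, 0], [0, 0, 0], [0, 0, 0], [0, 0, 0], [0, 0, 0]], "grip_force": 4}}

```text
time: 24.55
position: [0.591, 0.1678, 0.0815]
tool_rot: [0.349, 2.586, -0.091]
ft_force: [-2.5, -3.8, 1.5]
grip_width: 0.576
grip_force: 4.0
```

Run:
```python
from h import *
s=get_state();inbed(s)
```

```text
t 24.55 origin [ 2.1 -0.6  1.6] tip [89.  -0.9  2.6] low [-84.9  -0.3   0.6] flat deg -0.67 yaw -0.19 F bed [-0.5 -4.3  2. ] grip 3.9998049703199 50.1
```

Request:
{"method": "send_rows", "body": {"xyz": [[0, 0, 0], [0, 0, 0], [0, 0, 0], [0, 0, 0], [0, 0, 0], [0, 0, 0], [0, 0, 0], [0, 0, -2], [0, 0, -6], [0, 0, -12]], "dr": [[0, 0, 0], [0, 0, 0], [0, 0, 0], [0, 0, 0], [0, 0, 0], [0, 0, 0], [0, 0, 0], [0, 0, 0], [0, 0, 0], [0, 0, 0]], "jaw": 80}}

```text
time: 25.38
position: [0.5836, 0.17, 0.0905]
tool_rot: [0.348, 2.589, -0.091]
ft_force: [0.4, -0.3, 0.9]
grip_width: 0.919
grip_force: 0.0
```

Request:
{"method": "send_rows", "body": {"xyz": [[0, 0, -6], [0, 0, -16], [0, 0, -30], [0, 0, -50], [0, 0, -75], [0, 0, -100], [0, 0, -120], [0, 0, -130], [0, 0, -135], [0, 0, -135]], "dr": [[0, 0, 0], [0, 0, 0], [0, 0, 0], [0, 0, 0], [0, 0, 0], [0, 0, 0], [0, 0, 0], [0, 0, 0], [0, 0, 0], [0, 0, 0]]}}

```text
time: 26.22
position: [0.5176, 0.1884, 0.2081]
tool_rot: [0.347, 2.587, -0.088]
ft_force: [-0.5, -0.6, -0.3]
grip_width: 0.917
grip_force: 0.0
```

Released and withdrawn. I'll shift uphill so both ends are in the wrist view, then check numerically.

Request:
{"method": "send_rows", "body": {"xyz": [[-10, 0, -5], [-30, 0, -15], [-55, 0, -30], [-80, 0, -40], [-105, 0, -50], [-120, 0, -50], [-130, 0, -50], [-130, 0, -50], [-130, 0, -50], [-130, 0, -50]], "dr": [[0, 0, 0], [0, 0, 0], [0, 0, 0], [0, 0, 0], [0, 0, 0], [0, 0, 0], [0, 0, 0], [0, 0, 0], [0, 0, 0], [0, 0, 0]]}}

```text
time: 27.05
position: [0.6, 0.1648, 0.3139]
tool_rot: [0.347, 2.591, -0.093]
ft_force: [-0.3, -0.5, -0.4]
grip_width: 0.921
grip_force: 0.0
```

Run:
```python
from h import *
s=get_state();im=get_image("wrist");cv2.imwrite("pics/w10.png",im[...,::-1])
print(s["time"],s["position"])
C=cam("wrist",s);B=bedR();bp=lambda x,y,z:BO+B@(np.array([x,y,z])/1e3)
pr=proj(C,[bp(-75,24.3,23),bp(-75,-25.7,23),bp(75,-25.7,23),bp(75,24.3,23)]);print("pred",pr.round(1).tolist())
u0=int(pr[:,0].mean())
print("along centre line");
for v in range(int(pr[0,1])-30,int(pr[2,1])+36,3):
    if 0<=v<480: print(v,im[v,u0].tolist(),end=" ")
for v in np.linspace(pr[0,1]+15,pr[2,1]-15,4).astype(int):
    if v<480:
        print("\nrow",v);print([(u,int(im[v,u].mean())) for u in list(range(int(pr[1:3,0].min())-10,int(pr[1:3,0].max())+10,2))+list(range(int(pr[[0,3],0].min())-10,int(pr[[0,3],0].max())+10,2))])
```

```text
27.05 [0.59999233 0.16476218 0.31390904]
pred [[356.1, -50.4], [288.0, -50.3], [291.9, 157.3], [352.7, 157.2]]
along centre line
1 [196, 186, 159] 4 [200, 187, 162] 7 [199, 187, 161] 10 [196, 186, 161] 13 [196, 186, 160] 16 [196, 187, 161] 19 [196, 185, 159] 22 [197, 186, 161] 25 [197, 186, 160] 28 [198, 186, 160] 31 [198, 188, 162] 34 [196, 185, 160] 37 [195, 183, 158] 40 [194, 183, 158] 43 [195, 185, 160] 46 [195, 184, 159] 49 [197, 187, 161] 52 [201, 190, 164] 55 [203, 192, 166] 58 [201, 191, 164] 61 [199, 189, 162] 64 [201, 191, 164] 67 [200, 189, 163] 70 [201, 189, 163] 73 [200, 189, 163] 76 [201, 190, 164] 79 [202, 191, 166] 82 [202, 191, 165] 85 [203, 193, 167] 88 [205, 195, 168] 91 [204, 193, 168] 94 [208, 197, 171] 97 [207, 197, 170] 100 [205, 194, 168] 103 [206, 195, 170] 106 [206, 195, 170] 109 [209, 197, 171] 112 [208, 196, 168] 115 [207, 197, 169] 118 [208, 197, 170] 121 [208, 197, 170] 124 [209, 197, 170] 127 [210, 198, 173] 130 [209, 199, 172] 133 [210, 199, 172] 136 [213, 201, 175] 139 [213, 201, 175] 142 [213, 202, 175] 145 [212, 202, 175] 148 [211, 200, 173] 151 [20
[... 677 characters left out ...]
 177), (348, 180), (350, 181), (352, 181), (354, 178), (356, 136), (358, 121), (360, 119), (362, 115), (364, 110)]

row 83
[(277, 151), (279, 103), (281, 77), (283, 77), (285, 81), (287, 82), (289, 73), (291, 113), (293, 190), (295, 189), (297, 186), (299, 185), (342, 186), (344, 189), (346, 188), (348, 188), (350, 187), (352, 188), (354, 169), (356, 109), (358, 116), (360, 121), (362, 122), (364, 144)]

row 142
[(277, 149), (279, 150), (281, 150), (283, 137), (285, 77), (287, 78), (289, 81), (291, 79), (293, 157), (295, 196), (297, 195), (299, 195), (342, 194), (344, 193), (346, 194), (348, 194), (350, 186), (352, 187), (354, 126), (356, 126), (358, 122), (360, 157), (362, 218), (364, 220)]
```

The upper end matches prediction within 1 px, and the slab-to-jaw-lip gap is about 4 mm as expected. Now one check of the low end.

Request:
{"method": "send_rows", "body": {"xyz": [[10, 0, 0], [30, 0, 0], [55, 0, 0], [75, 0, 0], [85, 0, 0], [90, 0, 0], [90, 0, 0], [90, 0, 0], [90, 0, 0], [90, 0, 0]], "dr": [[0, 0, 0], [0, 0, 0], [0, 0, 0], [0, 0, 0], [0, 0, 0], [0, 0, 0], [0, 0, 0], [0, 0, 0], [0, 0, 0], [0, 0, 0]]}}

```text
time: 27.93
position: [0.5271, 0.1849, 0.2708]
tool_rot: [0.35, 2.587, -0.09]
ft_force: [0.2, 0.7, -0.2]
grip_width: 0.921
grip_force: 0.0
```

Run:
```python
from h import *
s=get_state();im=get_image("wrist");cv2.imwrite("pics/w11.png",im[...,::-1])
C=cam("wrist",s);B=bedR();bp=lambda x,y,z:BO+B@(np.array([x,y,z])/1e3)
pr=proj(C,[bp(-75,24.3,23),bp(-75,-25.7,23),bp(75,-25.7,23),bp(75,24.3,23),bp(-81,0,15),bp(-79,0,7),bp(-60,24.3,23),bp(-60,-25.7,23)]);print("pred",pr.round(1).tolist())
u0=322
print([(v,int(im[v,u0].mean())) for v in range(max(0,int(pr[0,1])-30),int(pr[0,1])+12)])
v=int(pr[6,1]);r=im[v].mean(1).astype(int);print(v,[(u,r[u]) for u in list(range(int(pr[7,0])-8,int(pr[7,0])+9))+list(range(int(pr[6,0])-8,int(pr[6,0])+9))])
# bystanders: compare top view before/after
a=cv2.imread("pics/top0.png");b=get_image("top")[...,::-1]
m=(np.abs(a.astype(int)-b).max(2)>60).astype(np.uint8);n,_,st,_=cv2.connectedComponentsWithStats(m)
print([x.tolist() for x in st[1:] if x[4]>60])
```

```text
pred [[352.9, 74.7], [289.1, 74.9], [293.3, 258.1], [350.4, 257.8], [321.9, 68.2], [321.9, 72.4], [352.6, 94.8], [289.6, 95.1]]
[(44, 103), (45, 102), (46, 102), (47, 99), (48, 100), (49, 101), (50, 100), (51, 100), (52, 100), (53, 102), (54, 102), (55, 101), (56, 101), (57, 101), (58, 91), (59, 81), (60, 96), (61, 102), (62, 102), (63, 102), (64, 104), (65, 105), (66, 98), (67, 69), (68, 37), (69, 34), (70, 36), (71, 34), (72, 32), (73, 55), (74, 118), (75, 174), (76, 181), (77, 180), (78, 178), (79, 178), (80, 177), (81, 176), (82, 176), (83, 174), (84, 175), (85, 174)]
94 [(281, np.int64(73)), (282, np.int64(74)), (283, np.int64(73)), (284, np.int64(71)), (285, np.int64(69)), (286, np.int64(71)), (287, np.int64(72)), (288, np.int64(69)), (289, np.int64(87)), (290, np.int64(140)), (291, np.int64(181)), (292, np.int64(185)), (293, np.int64(183)), (294, np.int64(183)), (295, np.int64(183)), (296, np.int64(185)), (297, np.int64(183)), (344, np.int64(174)), (345, np.int64(173)), (346, np.int64(172)), (347, np.int64(174)), (348, np.int64(172)), (349, np.int64(173)), (350, np.int64(174)), (351, np.int64(172)), (352, np.int64(156)), (353, np.int64(125)), (354, np.int64(124)), (355, np.int64(130)), (356, np.int64(128)), (357, np.int64(126)), (358, np.int64(125)), (359, np.int64(121)), (360, np.int64(120))]
[[431, 216, 28, 71, 1337], [123, 228, 343, 196, 18311], [218, 241, 20, 13, 122], [373, 249, 7, 47, 110], [102, 321, 18, 22, 159], [95, 340, 169, 140, 8688], [0, 386, 39, 52, 1412], [0, 450, 76, 30, 1151], [364, 462, 37, 17, 222]]
```

The low end matches too: grit edge at row 74 (74.7 predicted) and lip edge at row 67 (68.2 predicted), with the lip covering the tongue. Handing in.

```bash
python3 -c "
from bench import *
print(close_job())"
```

```text
the job is handed in; nothing more can be done
None
```

The tongued stone is seated in the sloping stand, flat on the bed, grit side up, with both tongues under the lips; the gripper has let go and backed off, and I handed the job in at about 28 s of the 48 s allowed, though the hand-in returned no verdict.

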